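# Fill the breakfast caddy for two

## Robot

A 7-joint arm with a two-finger parallel gripper is mounted at the origin on the work surface. World frame = base frame: x ahead of the robot, y to its left, z up, the work surface at z = 0. Lengths are in mm, angles in rad, forces in N, time in s.
With the tool pointing down it reaches from about 350 to 900 mm from the base axis. Payload 8.1 kg.
Tool frame: the origin (TCP) lies midway between the tips of the shut fingers; the grasp point (between the pads) lies 19 mm behind it; z points along the fingers, y is the direction in which the jaws open and shut (so a half turn about z gives the same grasp; the last joint's range is limited). The gripper opens to 85 mm and grips with 20 to 120 N. Pads are 22 mm wide; open, the fingers measure 114 mm over their backs; the gripper's body (76 mm by 85 mm) begins 54 mm behind the grasp point. The pads swing forward as they close: fully open they stand 13 mm farther back than shut.
Start: joints at [-0.103, 0.434, 0.025, 1.573, -0.012, 1.134, -0.075], TCP at [625.013, -0.027, 231.323] pointing down, gripper open.
Joint ranges: [-2.62, 2.62], [-0.44, 2.09], [-1.27, 1.32], [0.08, 2.57], [-1.32, 4.46], [0.12, 2], [-2.74, 2.74]. Speed limits (rad/s): [2.22, 2.22, 3.01, 3.01, 3.14, 3.14, 3.14].

## Interface

Orientations are given as a unit quaternion [w, x, y, z].
In Python, from bench import state, get_image, finish_job gives the robot as it stands.
- The arm moves only by the tool play_rows, never from a script. Its argument "plan" is a list of rows, each a list of 3 entries, a list of its own where there are three numbers: the shift along the tool's x, y, z normalised to -1 to 1, where 1 is 80 cm, then the turn, a rotation vector about the tool's x, y, z normalised to -1 to 1, where 1 is pi/2 rad, then the gripper command: -1 is fully open, 1 is shut, values between are in proportion. A call has 1 to 20 rows; each row is the pose to reach, as a shift and turn from the pose commanded when the call began, along the tool's axes at that moment; what a row does not reach only later rows make up. A row lasts 1/8 s, in which the tool goes at most 62.5 mm and 10.7 degrees, less where a joint would pass 70% of its speed; a pose out of reach is approached as far as the arm can. A call with a number of a shift or a turn outside -1 to 1 is refused whole. A call with a gripper value outside its range is refused whole. The fingers move at their own pace and stop on an object; the grip force is fixed at half the most. Time passes only in rows, so rows that repeat a pose let the fingers close. It gives the time, the measured TCP pose, the force and the opening at its end, in the units of the state.
- state(): the state, without advancing time (a new reading comes with each control period).
- get_image(name): name is "scene" or "side" or "wrist"; returns a dict with "image" (480x640x3 uint8, red, green, blue), "fx", "fy", "cx", "cy" (pixels), "origin" and "orientation" of the camera in the world. Camera axes: x right, y up, looking along -z (the intrinsics and any distortion apply to the point x, -y, -z); pixel columns grow to the right and rows downward; lengths in mm; the calibration is good to about 2 mm. A picture is of the moment at which its call begins. There is no depth.
- finish_job(): hands the job in, once; it reports no verdict.
The state is a dict: "time_s": time; "joint_positions": joint angles; "joint_velocities": joint speeds; "effort": joint torques, N m; "tool_pos": TCP position; "ee_rot": TCP orientation; "contact_force": force on the tool from outside, world axes, zero at the start; "moment": the same for the moment, N m; "opening": finger opening in mm.
Only numpy, scipy, OpenCV 4.12 (cv2) and the standard library are available. Lean on these libraries where they do the work, as an engineer would, in place of code of your own. Each camera call takes 0.05 s, during which the arm holds its last target.

## Task

The wooden caddy is to go out with breakfast for two, and so far each of its four bays holds one piece: an egg cup, a small steel tumbler, a small steel shaker and a wooden mill. Take the second of each from the drying mat and set it down, not dropped, upright in the empty near half of the bay where its twin stands. Leave the cook's big steel measure and big flour shaker standing where they are on the mat, and do not knock over or push away the pieces already in the caddy.

Things in the scene. Friction and masses are not known exactly. Their poses are not given: they have to be found in the camera images.
- eggcup: The loose white ceramic egg cup: foot 42 dia, thin 20 dia stem at 22 high, cup 47 dia, its sides upright from 50 high to the rim at 70 (all mm). Stands upright on the grey silicone drying mat (3 mm thick) at the start. Origin: centre of its underside; z up its axis. It is round, so grip it across the diameter near the top.
- tumbler: The loose small plain steel drinking tumbler, open at the top: 42 dia at the foot widening evenly to 52 dia at the rim, 80 high (mm). Stands upright on the grey silicone drying mat (3 mm thick) at the start. Origin: centre of its underside; z up its axis. It is round, so grip it across the diameter near the top.
- shaker: The loose small steel table shaker: straight round body 42 dia, cap 44 dia from 57 to 72 high, then a dome with seven small holes, 86 high in all (mm). Stands upright on the grey silicone drying mat (3 mm thick) at the start. Origin: centre of its underside; z up its axis. It is round, so grip it across the diameter near the top.
- mill: The loose turned dark wooden pepper or salt mill with a brass button: foot 46 dia, waist 32 dia at 40 high, head 42 dia and straight from 62 to 82 high, wood top at 92, brass button to 100 (mm). Stands upright on the grey silicone drying mat (3 mm thick) at the start. Origin: centre of its underside; z up its axis. It is round, so grip it across the diameter near the top.
- eggcup_twin: The loose twin of eggcup, same shape and size, already in the caddy. Stands in the far half of any one bay, within 3 mm of the bay's centre line and 42 to 48 mm beyond its middle. Origin: centre of its underside, 6 mm above the counter, on the caddy floor. At the start x runs along the bay away from the robot, y across the bays. The middle of the empty half is 90 mm from it along -x.
- tumbler_twin: The loose twin of tumbler, same shape and size, already in the caddy. Placed as eggcup_twin is. The caddy is a fixed open wooden tray, 181 by 306 mm over all, with four equal bays side by side, each 68 mm wide and 165 long inside; bay centre lines 74 mm apart. The twins stand in a row across it.
- shaker_twin: The loose twin of shaker, same shape and size, already in the caddy. Placed as eggcup_twin is. Caddy outer walls are 34 mm high from the counter and 8 thick, dividers between bays 28 high and 6 thick, floor 6 thick.
- mill_twin: The loose twin of mill, same shape and size, already in the caddy. Placed as eggcup_twin is. The caddy may stand left or right of the drying mat, a little turned.
- measure: The cook's large steel measure: same shape as the small tumbler but bigger, 55 mm dia at the foot, 68 at the rim, 104 high. On the drying mat; does not belong in the caddy. Origin: centre of its underside.
- dredger: The cook's large steel flour shaker: same shape as the table shaker but bigger, 62 mm dia, 112 high. On the drying mat; does not belong in the caddy. Origin: centre of its underside.
There are look-alikes about, which are no part of the job. What is shaped like the shaker but green or turquoise is not meant.

How it is judged:
By the outcome, as a careful person would: the job done as asked, in the order asked, and still so for the second after the job is handed in, with the robot touching nothing.
It also fails if it takes over 106 s, if anything falls off the work surface, if the arm or the gripper's body presses on something with over 40 N, if the wrist force passes 120 N, or if a joint passes its speed limit or range.

## Working session

There is one attempt and no reset: what is moved stays moved. The work goes in short steps, Python scripts to look and compute and a tool call to move; the robot and the scene stay as the last step left them, time stands still between calls to the robot, and variables do not carry over. Pictures are saved under pics/ and viewed, and the job is handed in when it is done.

Besides the shell and the picture viewer there is one more tool, called after "Call:" as name([rows], argument=value, ...), one row to a line, values as JSON. play_rows: Moves the arm, as the interface text tells. Its arguments: {"type":"object","properties":{"plan":{"type":"array","items":{"type":"array"}}},"required":["plan"]}

```bash
mkdir -p pics; ls
python3 - <<'E'
from bench import state,get_image
import cv2,numpy as np
print(state())
for n in ["scene","side","wrist"]:
    d=get_image(n); cv2.imwrite(f"pics/{n}0.png",d["image"][:,:,::-1]); print(n,{k:v for k,v in d.items() if k!="image"})
E
```

```text
pics
{'time_s': 0.0, 'joint_positions': array([-0.10257863,  0.43520407,  0.02494834,  1.57408455, -0.01158719,
        1.13400151, -0.07509876]), 'joint_velocities': array([ 0.0006833 , -0.00149528,  0.00204143, -0.00063594,  0.00076422,
        0.00016621,  0.00018347]), 'effort': array([ 8.97134169e-05, -6.70461059e+01,  1.02531374e+00, -3.16203833e+01,
        1.55155628e-02,  1.25530543e-02, -1.11555586e-06]), 'tool_pos': array([ 6.24500170e+02, -5.95547920e-02,  2.30542291e+02]), 'ee_rot': array([-4.96508868e-04,  7.07128501e-01,  7.07084634e-01, -5.96878806e-04]), 'contact_force': array([ 1.21956156e-02, -8.39045421e-06,  6.97537664e-01]), 'moment': array([-0.03649045, -0.04555174, -0.04467667]), 'opening': 85.3937001562362}
scene {'fx': 577.1023200108597, 'fy': 577.1023200108597, 'cx': 314.24472090010556, 'cy': 239.20780312424233, 'origin': array([ 841.60428923, -666.55214189,  929.51977665]), 'orientation': array([0.90094384, 0.35845658, 0.08286681, 0.23009164])}
side {'fx': 621.9614087519366, 'fy': 621.9614087519366, 'cx': 311.38553179021955, 'cy': 254.42826357145802, 'origin': array([ 317.3548793 , 1179.78438155, 1145.25969247]), 'orientation': array([-0.07122617, -0.01948611,  0.38391341,  0.92041166])}
wrist {'fx': 409.59061166246903, 'fy': 409.59061166246903, 'cx': 317.85364552121484, 'cy': 237.0377618105452, 'origin': array([624.46074173,  72.12975283, 373.14374197]), 'orientation': array([ 9.89544688e-01, -1.44225639e-01,  5.22850360e-04,  3.59688525e-05])}
```

View pics/scene0.png

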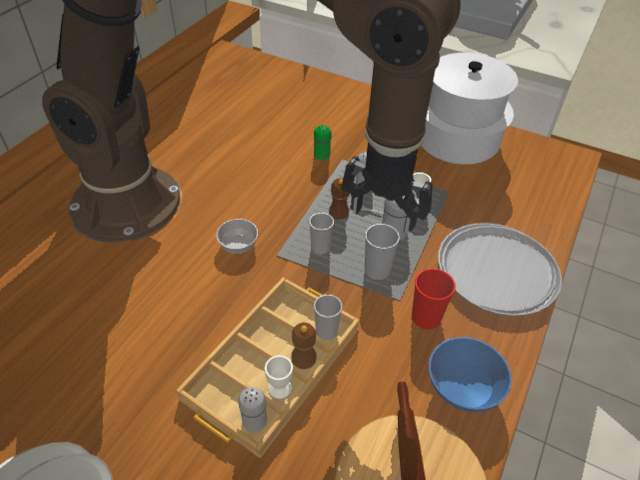

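View pics/side0.png

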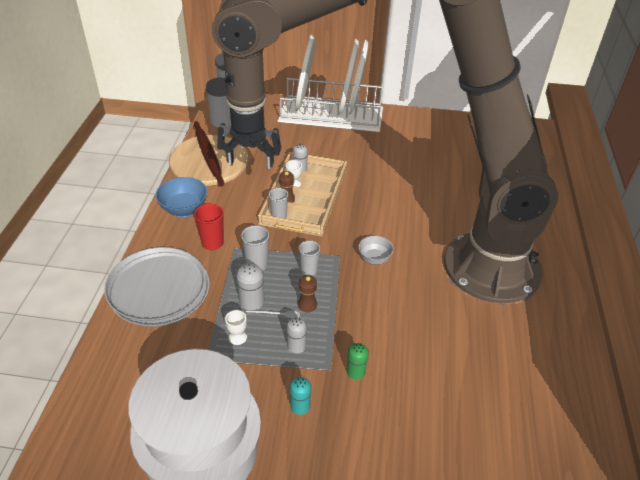

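View pics/wrist0.png

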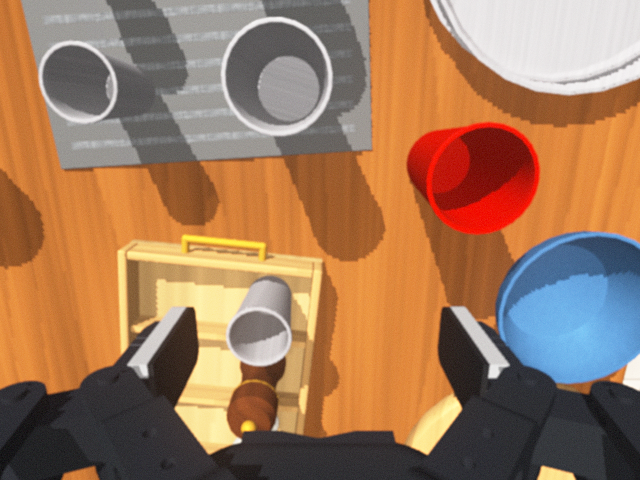

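Run:
```python
import cv2
a=cv2.imread("pics/side0.png"); cv2.imwrite("pics/c1.png",cv2.resize(a[210:420,200:400],None,fx=2.8,fy=2.8,interpolation=2))
cv2.imwrite("pics/c2.png",cv2.resize(a[130:250,240:370],None,fx=4.8,fy=4.8,interpolation=2))
a=cv2.imread("pics/scene0.png"); cv2.imwrite("pics/c3.png",cv2.resize(a[270:460,170:370],None,fx=3,fy=3,interpolation=2))
```

```text
(no output)
```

View pics/c1.png

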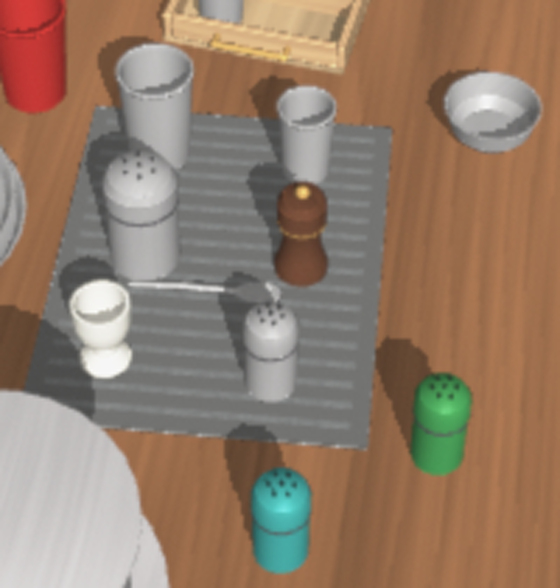

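View pics/c2.png

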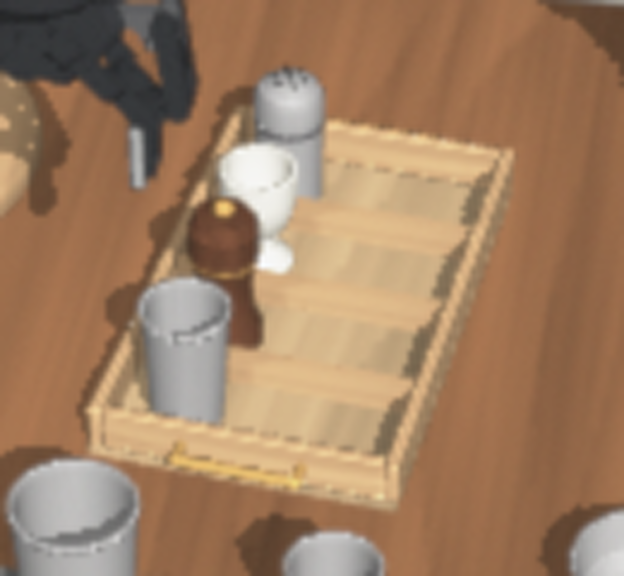

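View pics/c3.png

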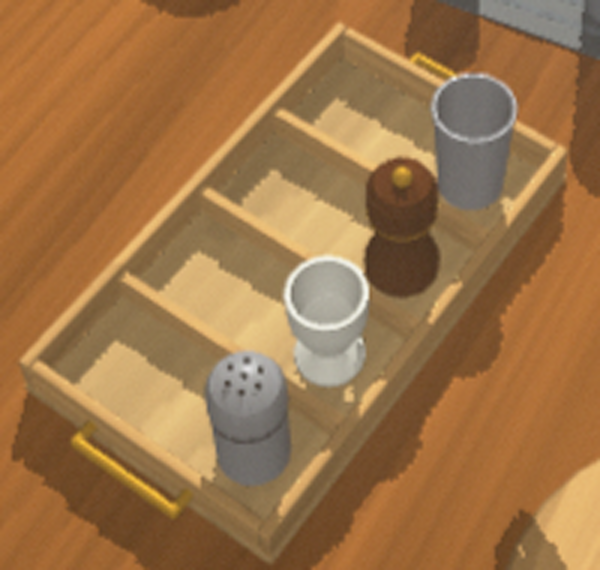

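```bash
cat > h.py <<'E'
import numpy as np
from scipy.spatial.transform import Rotation as R
C={'side':(621.9614,311.3855,254.4283,[317.3549,1179.7844,1145.2597],[-0.07122617,-0.01948611,0.38391341,0.92041166]),
'scene':(577.1023,314.2447,239.2078,[841.6043,-666.5521,929.5198],[0.90094384,0.35845658,0.08286681,0.23009164])}
def ray(c,u,v):
    f,cx,cy,o,q=c; q=np.array(q)
    return np.array(o,float),R.from_quat([q[1],q[2],q[3],q[0]]).apply([(u-cx)/f,-(v-cy)/f,-1])
def pl(c,u,v,z):
    if isinstance(c,str): c=C[c]
    o,d=ray(c,u,v); t=(z-o[2])/d[2]; return (o+t*d).round(1)
def cam(d): return (d['fx'],d['cx'],d['cy'],d['origin'],d['orientation'])
E
python3 - <<'E'
from h import *
for n,x,y,z in [('tum',306,106,83),('meas',155,72,107),('dred',141,165,112),('mill',303,192,101),('egg',101,302,73),('shk',271,316,87)]:
    print(n,pl('side',200+x/2.8,210+y/2.8,z))
print('side twins')
for n,x,y,z in [('tum',186,310,86),('mill',223,208,104),('egg',258,175,76),('shk',290,80,90)]:
    print(n,pl('side',240+x/4.8,130+y/4.8,z))
for x,y in [(240,108),(512,150),(393,470),(93,410)]: print(pl('side',240+x/4.8,130+y/4.8,34))
print('scene twins')
for n,x,y,z in [('tum',474,107,86),('mill',402,177,104),('egg',327,293,76),('shk',243,376,89)]:
    print(n,pl('scene',170+x/3,270+y/3,z))
for x,y in [(268,545),(25,365),(342,27),(565,150)]: print(pl('scene',170+x/3,270+y/3,34))
# mat visible + tumbler in scene
print(pl('scene',321,221,83),pl('scene',382,237,107))
E
```

```text
tum [462.3  96.6  83. ]
meas [595.  100.8 107. ]
dred [581.7 217.2 112. ]
mill [447.3 215.2 101. ]
egg [590.5 332.9  73. ]
shk [453.9 336.3  87. ]
side twins
tum [572.8 -88.9  86. ]
mill [ 564.4 -160.6  104. ]
egg [ 556.2 -231.6   76. ]
shk [ 549.7 -310.6   90. ]
[ 588.4 -354.2   34. ]
[ 413.9 -339.5   34. ]
[447.3 -33.9  34. ]
[620.7 -55.4  34. ]
scene twins
tum [578.  -96.7  86. ]
mill [ 570.4 -172.6  104. ]
egg [ 562.1 -243.9   76. ]
shk [ 552.9 -314.7   89. ]
[ 598.  -367.5   34. ]
[ 422.3 -345.3   34. ]
[454.6 -45.6  34. ]
[627.2 -63.5  34. ]
[464.5  91.3  83. ] [600.7  89.  107. ]
```

Call:
play_rows([
  [[-0.06,-0.05,-0.06],[0,0,0],-1],
  [[-0.12,-0.09,-0.13],[0,0,0],-1],
  [[-0.1625,-0.13125,-0.1875],[0,0,0],-1],
  [[-0.1625,-0.13125,-0.1875],[0,0,0],-1],
  [[-0.1625,-0.13125,-0.1875],[0,0,0],-1],
  [[-0.1625,-0.13125,-0.1875],[0,0,0],-1],
])

```text
time_s: 0.9
tool_pos: [520.1, -129.2, 380.4]
ee_rot: [-0.001, 0.707, 0.707, -0.0]
contact_force: [-1.1, 1.2, -0.6]
opening: 85.5
```

Run:
```python
from bench import state,get_image
import cv2
d=get_image("wrist"); cv2.imwrite("pics/w1.png",d["image"][:,:,::-1]); s=state(); print(s['time_s'],s['tool_pos'],s['ee_rot'],d['origin'],d['orientation'])
```

```text
0.95 [ 520.06966851 -128.78729068  380.01543442] [-9.21743600e-04  7.06571092e-01  7.07641362e-01 -3.80512601e-04] [519.81999989 -57.08748043 523.03120373] [ 9.89602183e-01 -1.43830872e-01  2.28225342e-04  3.85258215e-04]
```

View pics/w1.png

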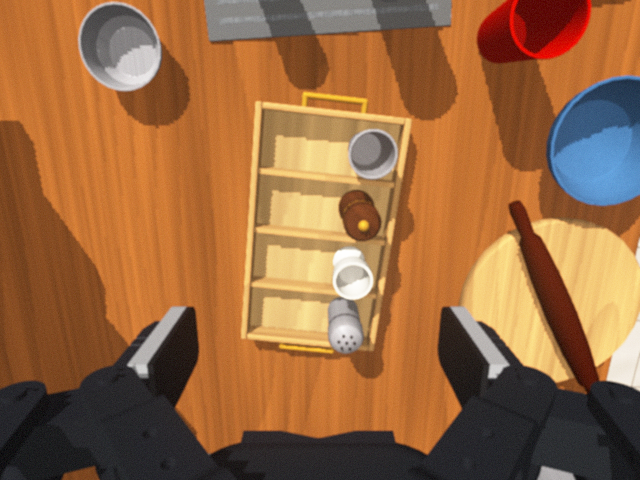

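Call:
play_rows([
  [[0.06,0,0],[0,0,0],-1],
  [[0.13,0,0],[0,0,0],-1],
  [[0.2,0,0],[0,0,0],-1],
  [[0.27,0,0],[0,0,0],-1],
  [[0.34,0,0],[0,0,0],-1],
  [[0.41,0,0],[0,0,0],-1],
  [[0.47,0,0],[0,0,0],-1],
  [[0.5,0,0],[0,0,0],-1],
  [[0.5,0,0],[0,0,0],-1],
  [[0.5,0,0],[0,0,0],-1],
])

```text
time_s: 2.2
tool_pos: [519.9, 269.7, 380.3]
ee_rot: [-0.0, 0.707, 0.707, -0.001]
contact_force: [-0.0, -0.3, -0.6]
opening: 85.4
```

Run:
```python
from bench import state,get_image
import cv2
d=get_image("wrist"); cv2.imwrite("pics/w2.png",d["image"][:,:,::-1]); s=state(); print(s['time_s'],s['tool_pos'],s['ee_rot'],d['origin'],d['orientation'])
a=cv2.imread("pics/w1.png"); cv2.imwrite("pics/w1c.png",cv2.resize(a[85:360,225:425],None,fx=2.15,fy=2.15,interpolation=2))
```

```text
2.25 [520.14020557 269.11998223 380.62516773] [ 1.00085142e-04  7.07425734e-01  7.06787346e-01 -6.84467670e-04] [519.81582287 342.0167687  522.70990366] [ 9.89461916e-01 -1.44792379e-01  5.05806464e-04  1.64816061e-04]
```

View pics/w2.png

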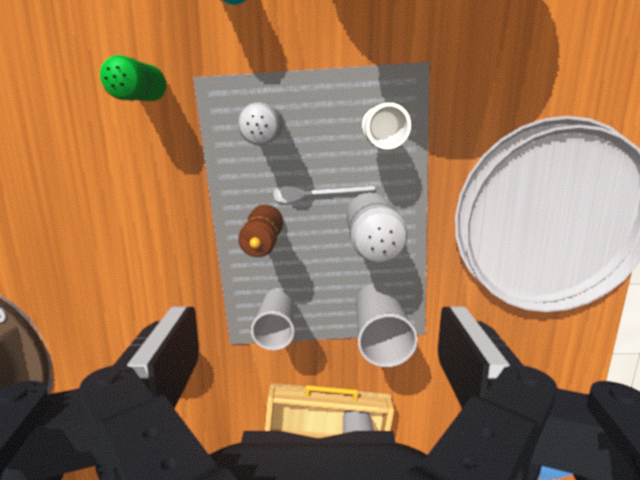

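View pics/w1c.png

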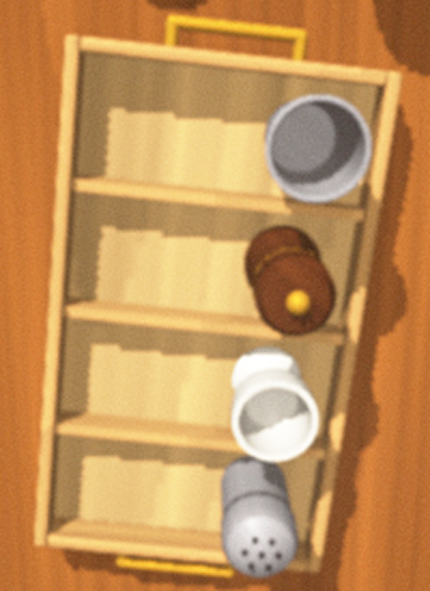

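Run:
```python
from h import *
k=(409.5906,317.8536,237.0378)
w1=k+([519.82,-57.087,523.03],[9.89602183e-01,-1.43830872e-01,2.28225342e-04,3.85258215e-04])
w2=k+([519.816,342.017,522.71],[9.89461916e-01,-1.44792379e-01,5.05806464e-04,1.64816061e-04])
T=[]
for n,x,y,z in [('tum',318,148,86),('mill',297,301,105),('egg',275,415,76),('shk',262,549,91)]:
    p=pl(w1,225+x/2.15,85+y/2.15,z);T.append(p);print(n,p)
c=[pl(w1,225+x/2.15,85+y/2.15,34) for x,y in [(68,37),(398,75),(318,570),(38,545)]]
print(*c); c=np.array(c); print('centre',c.mean(0),np.linalg.norm(c[0]-c[1]),np.linalg.norm(c[1]-c[2]),np.linalg.norm(c[2]-c[3]),np.linalg.norm(c[3]-c[0]))
d=c[0]+c[1]-c[2]-c[3]; print('yaw row',np.arctan2(-d[0],d[1])); d=c[1]+c[2]-c[0]-c[3]; print('yaw bay',np.arctan2(d[1],d[0]))
print('mat')
for n,u,v,z in [('egg',386.5,125.5,73),('shk',259,123,89),('mill',255,243,103),('tum',272.5,330,83),('dred',379,236,115),('meas',387,340,107)]:
    print(n,pl(w2,u,v,z))
```

```text
tum [577.4 -95.7  86. ]
mill [ 567.5 -167.9  105. ]
egg [ 560.8 -240.    76. ]
shk [ 554.3 -313.5   91. ]
[450.1 -42.8  34. ] [625.5 -61.9  34. ] [ 594.4 -362.3   34. ] [ 418.7 -344.7   34. ]
centre [ 522.175 -202.925   34.   ] 176.4368725635319 302.0055794186591 176.57930229786274 303.5285324314668
yaw row -0.10339881348311625
yaw bay -0.10415039940994417
mat
egg [592.1 330.9  73. ]
shk [459.3 333.7  89. ]
mill [451.9 209.8 103. ]
tum [464.9  93.8  83. ]
dred [582.9 221.2 115. ]
meas [598.6  94.7 107. ]
```

Call:
play_rows([
  [[0.04,0.045,0.05],[0,0,0],-1],
  [[0.077,0.09,0.1],[0,0,0],-1],
  [[0.077,0.09,0.17],[0,0,0],-1],
  [[0.077,0.09,0.24],[0,0,0],-1],
  [[0.077,0.09,0.3],[0,0,0],-1],
  [[0.077,0.09,0.34],[0,0,0],-1],
  [[0.077,0.09,0.37],[0,0,0],-1],
  [[0.077,0.09,0.4],[0,0,0],-1],
  [[0.077,0.09,0.42],[0,0,0],-1],
  [[0.077,0.09,0.427],[0,0,0],-1],
  [[0.077,0.09,0.427],[0,0,0],-1],
  [[0.077,0.09,0.427],[0,0,0],0],
  [[0.077,0.09,0.427],[0,0,0],0.6],
  [[0.077,0.09,0.427],[0,0,0],0.8],
  [[0.077,0.09,0.427],[0,0,0],0.8],
  [[0.077,0.09,0.427],[0,0,0],0.8],
  [[0.077,0.09,0.427],[0,0,0],0.8],
])

```text
time_s: 4.38
tool_pos: [592.5, 332.0, 40.8]
ee_rot: [0.0, 0.707, 0.707, 0.001]
contact_force: [-0.5, -1.5, 5.8]
opening: 45.3
```

Run:
```python
from bench import state,get_image
import cv2
d=get_image("side"); cv2.imwrite("pics/s1.png",cv2.resize(d["image"][200:400,150:350,::-1],None,fx=2.8,fy=2.8))
```

```text
(no output)
```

View pics/s1.png

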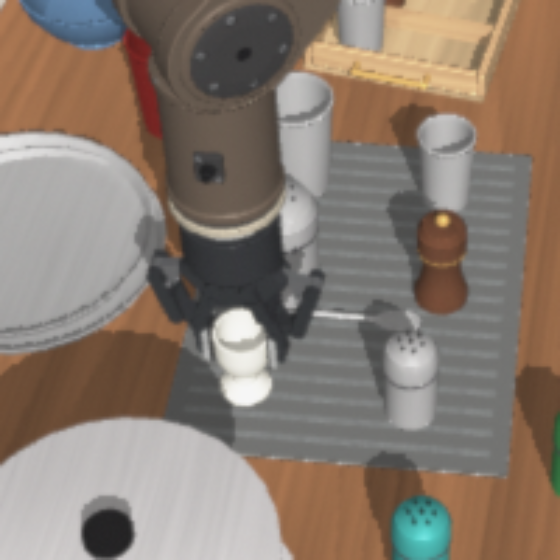

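Call:
play_rows([
  [[0,0,-0.02],[0,0,0],0.8],
  [[0,0,-0.06],[0,0,0],0.8],
  [[0,0,-0.11],[0,0,0],0.8],
  [[0,0,-0.16],[0,0,0],0.8],
  [[-0.03,-0.006,-0.2],[0,0,0],0.8],
  [[-0.08,-0.017,-0.21],[0,0,0],0.8],
  [[-0.14,-0.03,-0.21],[0,0,0],0.8],
  [[-0.2,-0.043,-0.21],[0,0,0],0.8],
  [[-0.26,-0.055,-0.21],[0,0,0],0.8],
  [[-0.32,-0.068,-0.21],[0,0,0],0.8],
  [[-0.38,-0.081,-0.21],[0,0,0],0.8],
  [[-0.44,-0.094,-0.21],[0,0,0],0.8],
  [[-0.5,-0.107,-0.21],[0,0,0],0.8],
  [[-0.56,-0.119,-0.21],[0,0,0],0.8],
  [[-0.62,-0.132,-0.21],[0,0,0],0.8],
  [[-0.67,-0.143,-0.21],[0,0,0],0.8],
  [[-0.695,-0.148,-0.21],[0,0,0],0.8],
  [[-0.704,-0.15,-0.21],[0,0,0],0.8],
  [[-0.704,-0.15,-0.21],[0,0,0],0.8],
  [[-0.704,-0.15,-0.21],[0,0,0],0.8],
])

```text
time_s: 6.92
tool_pos: [472.5, -230.2, 207.9]
ee_rot: [-0.0, 0.706, 0.708, 0.0]
contact_force: [0.2, 0.6, 0.4]
opening: 45.7
```

Run:
```python
from bench import state,get_image
import cv2
for n in ["scene","wrist"]:
    d=get_image(n); cv2.imwrite(f"pics/{n}2.png",d["image"][:,:,::-1])
s=state(); print(s['tool_pos'],s['ee_rot'],d['origin'],d['orientation'],s['contact_force'],s['opening'])
```

```text
[ 472.39201935 -230.41679942  207.78392528] [-7.92547846e-05  7.06472726e-01  7.07740239e-01  1.87891002e-04] [ 471.96560538 -158.19468908  350.41233071] [ 9.89585759e-01 -1.43941231e-01 -4.29016800e-04  8.73289452e-04] [0.60040904 0.10959918 0.01394353] 45.388957529974405
```

View pics/scene2.png

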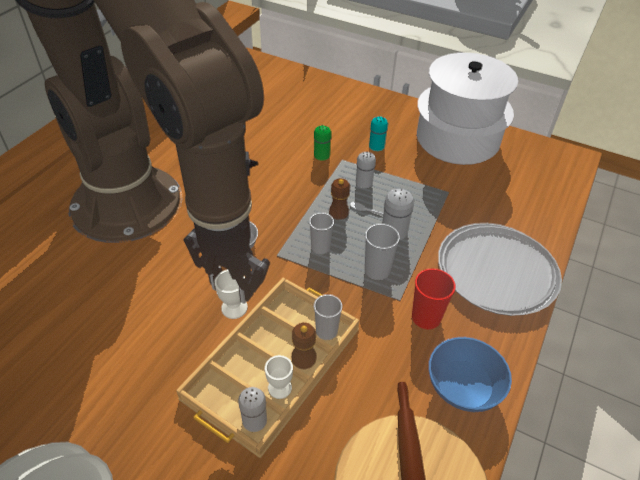

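View pics/wrist2.png

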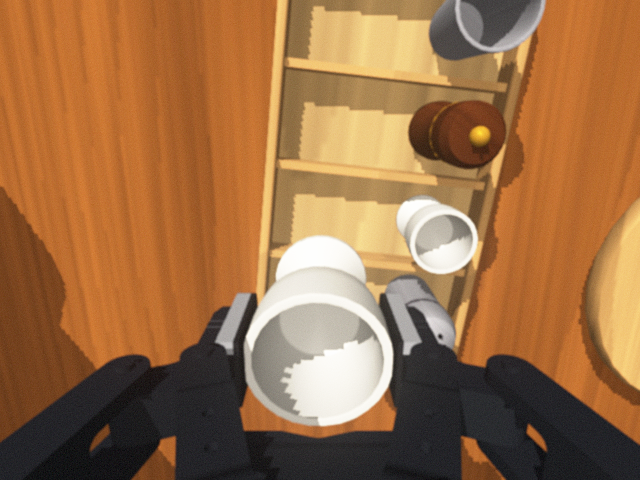

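Run:
```python
from h import *
w=(409.5906,317.8536,237.0378,[471.966,-158.195,350.412],[9.89585759e-01,-1.43941231e-01,-4.29e-04,8.7329e-04])
for u,v,z in [(280,163,28),(484,184,28),(275,252,28),(282,63,28),(505,86,28),(272,200,34),(485,230,34),(480,136,105),(444,239,76),(400,52,28)]: print(u,v,pl(w,u,v,z))
```

```text
280 163 [ 442.7 -193.9   28. ]
484 184 [ 603.7 -210.    28. ]
275 252 [ 436.8 -267.    28. ]
282 63 [ 446.  -121.7   28. ]
505 86 [ 610.7 -137.1   28. ]
272 200 [ 436.3 -222.    34. ]
485 230 [ 606.4 -246.1   34. ]
480 136 [ 566.6 -169.6  105. ]
444 239 [ 560.6 -241.    76. ]
400 52 [ 531.6 -114.1   28. ]
```

Call:
play_rows([
  [[-0.003,0,0.02],[0,0,0],0.8],
  [[-0.003,0,0.06],[0,0,0],0.8],
  [[-0.003,0,0.1],[0,0,0],0.8],
  [[-0.003,0,0.14],[0,0,0],0.8],
  [[-0.003,0,0.17],[0,0,0],0.8],
  [[-0.003,0,0.185],[0,0,0],0.8],
  [[-0.003,0,0.195],[0,0,0],0.8],
  [[-0.003,0,0.2],[0,0,0],0.8],
  [[-0.003,0,0.203],[0,0,0],0.8],
  [[-0.003,0,0.205],[0,0,0],0.8],
  [[-0.003,0,0.205],[0,0,0],0.8],
])

```text
time_s: 8.4
tool_pos: [472.1, -234.1, 44.0]
ee_rot: [0.0, 0.707, 0.707, 0.0]
contact_force: [-0.4, 0.2, -0.3]
opening: 45.7
```

Run:
```python
from bench import state,get_image
import cv2
d=get_image("scene"); cv2.imwrite("pics/p1.png",cv2.resize(d["image"][200:440,150:390,::-1],None,fx=2.4,fy=2.4))
for i in range(2): s=state(); print(s['tool_pos'],s['contact_force'],s['opening'])
```

```text
[ 472.13718898 -234.06915298   43.97915555] [-0.28147421 -1.18885456 -0.10399896] 45.10682737368668
[ 472.13718898 -234.06915298   43.97915555] [-0.28147421 -1.18885456 -0.10399896] 45.10682737368668
```

View pics/p1.png

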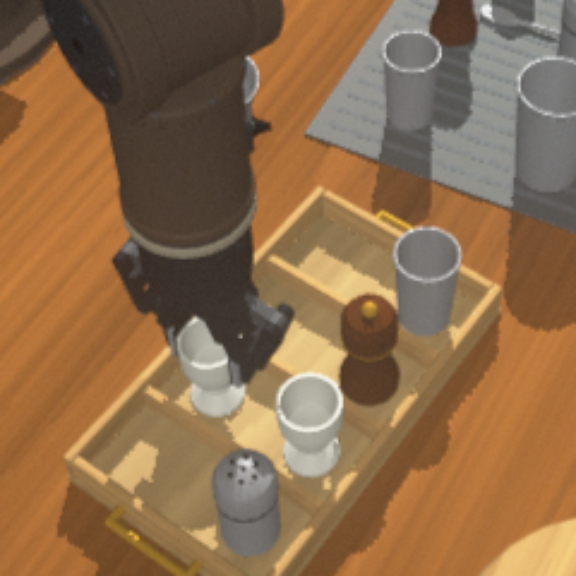

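Call:
play_rows([
  [[0,0,0.001],[0,0,0],0.8],
  [[0,0,0.002],[0,0,0],0.8],
  [[0,0,0.002],[0,0,0],0.8],
])

```text
time_s: 8.82
tool_pos: [472.4, -234.3, 43.5]
ee_rot: [0.001, 0.707, 0.707, 0.0]
contact_force: [-3.1, 0.6, 17.5]
opening: 45.5
```

Call:
play_rows([
  [[0,0,-0.0005],[0,0,0],0.3],
  [[0,0,-0.0005],[0,0,0],-0.2],
  [[0,0,-0.0005],[0,0,0],-0.5],
  [[0,0,-0.0005],[0,0,0],-0.5],
  [[0,0,-0.0005],[0,0,0],-0.5],
  [[0,0,-0.01],[0,0,0],-0.5],
  [[0,0,-0.04],[0,0,0],-0.5],
  [[0,0,-0.09],[0,0,0],-0.5],
  [[0,0,-0.15],[0,0,0],-0.5],
  [[0,0,-0.2],[0,0,0],-0.5],
  [[0,0,-0.2],[0,0,0],-0.5],
  [[0,0,-0.2],[0,0,0],-0.5],
])

```text
time_s: 10.32
tool_pos: [471.6, -233.9, 202.0]
ee_rot: [-0.0, 0.707, 0.707, -0.0]
contact_force: [0.3, -0.2, -1.8]
opening: 64.1
```

Run:
```python
from bench import state,get_image
import cv2
d=get_image("wrist"); cv2.imwrite("pics/w3.png",d["image"][:,:,::-1])
```

```text
(no output)
```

View pics/w3.png

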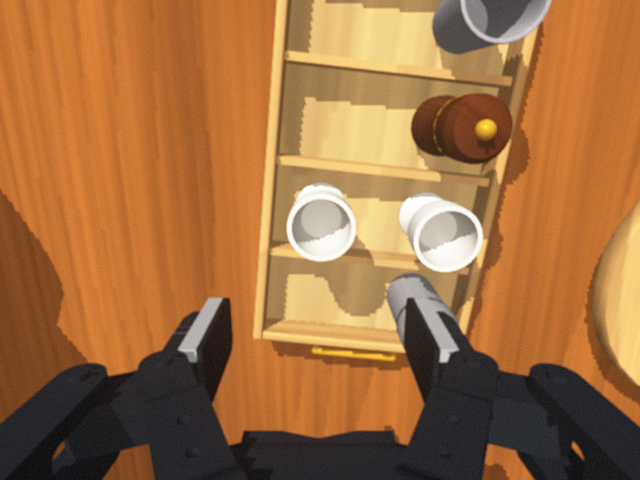

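Call:
play_rows([
  [[0.03,0,-0.01],[0,0,0],-1],
  [[0.09,-0.003,-0.01],[0,0,0],-1],
  [[0.16,-0.005,-0.01],[0,0,0],-1],
  [[0.23,-0.007,-0.01],[0,0,0],-1],
  [[0.3,-0.009,-0.01],[0,0,0],-1],
  [[0.36,-0.009,-0.01],[0,0,0],-1],
  [[0.4,-0.009,0],[0,0,0],-1],
  [[0.41,-0.009,0.02],[0,0,0],-1],
  [[0.41,-0.009,0.06],[0,0,0],-1],
  [[0.41,-0.009,0.1],[0,0,0],-1],
  [[0.41,-0.009,0.14],[0,0,0],-1],
  [[0.41,-0.009,0.17],[0,0,0],-1],
  [[0.41,-0.009,0.19],[0,0,0],-1],
  [[0.41,-0.009,0.2],[0,0,0],-1],
  [[0.41,-0.009,0.2],[0,0,0],-1],
  [[0.41,-0.009,0.2],[0,0,0],0],
  [[0.41,-0.009,0.2],[0,0,0],0.5],
  [[0.41,-0.009,0.2],[0,0,0],0.8],
  [[0.41,-0.009,0.2],[0,0,0],0.8],
  [[0.41,-0.009,0.2],[0,0,0],0.8],
])

```text
time_s: 12.88
tool_pos: [465.3, 94.2, 43.0]
ee_rot: [0.0, 0.707, 0.707, 0.001]
contact_force: [-1.2, 0.2, 6.3]
opening: 49.0
```

Run:
```python
from bench import state,get_image
import cv2
d=get_image("side"); cv2.imwrite("pics/s2.png",cv2.resize(d["image"][180:380,200:400,::-1],None,fx=2.8,fy=2.8))
s=state(); print(s['time_s'],s['tool_pos'],s['contact_force'],s['opening'])
```

```text
12.925 [465.24797457  94.14498393  42.99301603] [-3.01671174 -0.02078586  6.47195774] 49.063487906875395
```

View pics/s2.png

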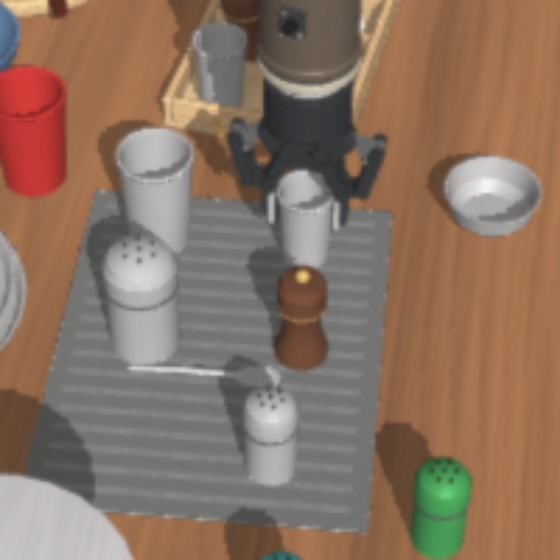

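Call:
play_rows([
  [[0,0,-0.02],[0,0,0],0.8],
  [[0,0,-0.06],[0,0,0],0.8],
  [[0,0,-0.11],[0,0,0],0.8],
  [[-0.02,0.003,-0.15],[0,0,0],0.8],
  [[-0.06,0.009,-0.17],[0,0,0],0.8],
  [[-0.11,0.015,-0.17],[0,0,0],0.8],
  [[-0.16,0.02,-0.17],[0,0,0],0.8],
  [[-0.2,0.025,-0.17],[0,0,0],0.8],
  [[-0.22,0.028,-0.17],[0,0,0],0.8],
  [[-0.226,0.028,-0.16],[0,0,0],0.8],
  [[-0.226,0.028,-0.14],[0,0,0],0.8],
  [[-0.226,0.028,-0.1],[0,0,0],0.8],
  [[-0.226,0.028,-0.06],[0,0,0],0.8],
  [[-0.226,0.028,-0.035],[0,0,0],0.8],
  [[-0.226,0.028,-0.02],[0,0,0],0.8],
  [[-0.226,0.028,-0.01],[0,0,0],0.8],
  [[-0.226,0.028,-0.007],[0,0,0],0.8],
  [[-0.226,0.028,-0.005],[0,0,0],0.8],
  [[-0.226,0.028,-0.005],[0,0,0],0.8],
])

```text
time_s: 15.3
tool_pos: [487.5, -86.9, 46.5]
ee_rot: [0.0, 0.707, 0.707, 0.0]
contact_force: [-0.9, -0.8, -1.7]
opening: 49.5
```

Call:
play_rows([
  [[0,0,0.001],[0,0,0],0.8],
  [[0,0,0.001],[0,0,0],0.8],
])

```text
time_s: 15.55
tool_pos: [487.6, -87.0, 46.0]
ee_rot: [0.0, 0.707, 0.707, 0.0]
contact_force: [-1.1, 0.4, 6.2]
opening: 48.9
```

Call:
play_rows([
  [[0,0,0],[0,0,0],0.2],
  [[0,0,0],[0,0,0],-0.3],
  [[0,0,0],[0,0,0],-0.6],
  [[0,0,0],[0,0,0],-0.6],
  [[0,0,0],[0,0,0],-0.6],
  [[0,0,-0.01],[0,0,0],-0.6],
  [[0,0,-0.04],[0,0,0],-0.6],
  [[0,0,-0.09],[0,0,0],-0.6],
  [[0,0,-0.15],[0,0,0],-0.6],
  [[0,0,-0.2],[0,0,0],-0.6],
  [[0,0,-0.2],[0,0,0],-0.6],
  [[0,0,-0.2],[0,0,0],-0.6],
])

```text
time_s: 17.05
tool_pos: [486.8, -86.8, 205.2]
ee_rot: [-0.0, 0.707, 0.707, -0.0]
contact_force: [-0.4, -0.4, -0.0]
opening: 68.2
```

Run:
```python
from bench import state,get_image
import cv2
d=get_image("wrist"); cv2.imwrite("pics/w4.png",d["image"][:,:,::-1])
s=state(); print(s['tool_pos'])
```

```text
[486.46735793 -86.74980895 204.58915902]
```

View pics/w4.png

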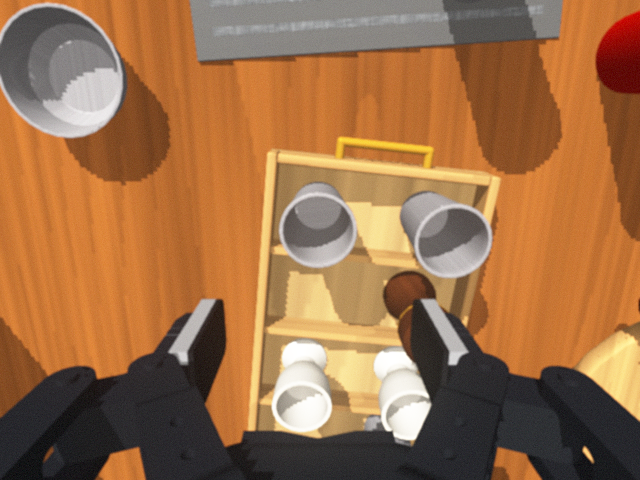

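Call:
play_rows([
  [[0.03,-0.002,-0.01],[0,0,0],-1],
  [[0.09,-0.006,-0.01],[0,0,0],-1],
  [[0.16,-0.011,-0.01],[0,0,0],-1],
  [[0.23,-0.016,-0.01],[0,0,0],-1],
  [[0.3,-0.021,-0.01],[0,0,0],-1],
  [[0.37,-0.026,-0.01],[0,0,0],-1],
  [[0.44,-0.031,-0.01],[0,0,0],-1],
  [[0.5,-0.035,-0.01],[0,0,0],-1],
  [[0.527,-0.037,0],[0,0,0],-1],
  [[0.527,-0.037,0.04],[0,0,0],-1],
  [[0.527,-0.037,0.09],[0,0,0],-1],
  [[0.527,-0.037,0.14],[0,0,0],-1],
  [[0.527,-0.037,0.17],[0,0,0],-1],
  [[0.527,-0.037,0.19],[0,0,0],-1],
  [[0.527,-0.037,0.2],[0,0,0],-1],
  [[0.527,-0.037,0.2025],[0,0,0],-1],
  [[0.527,-0.037,0.2025],[0,0,0],-1],
])

```text
time_s: 19.23
tool_pos: [458.0, 335.1, 43.9]
ee_rot: [0.0, 0.707, 0.707, 0.001]
contact_force: [-0.4, 0.2, 0.2]
opening: 85.6
```

Call:
play_rows([
  [[0,0,0],[0,0,0],0],
  [[0,0,0],[0,0,0],0.5],
  [[0,0,0],[0,0,0],0.8],
  [[0,0,0],[0,0,0],0.8],
  [[0,0,0],[0,0,0],0.8],
  [[0,0,0],[0,0,0],0.8],
])

```text
time_s: 19.98
tool_pos: [457.9, 335.1, 44.0]
ee_rot: [0.0, 0.707, 0.707, 0.0]
contact_force: [-0.6, -0.4, 5.2]
opening: 41.8
```

Run:
```python
from bench import state,get_image
import cv2
d=get_image("side"); cv2.imwrite("pics/s3.png",cv2.resize(d["image"][220:420,200:400,::-1],None,fx=2.8,fy=2.8))
s=state(); print(s['time_s'],s['tool_pos'],s['contact_force'],s['opening'])
```

```text
20.025 [457.86535185 335.0995847   44.02982665] [-1.57173961  0.02906625  5.57311521] 42.53356608214762
```

View pics/s3.png

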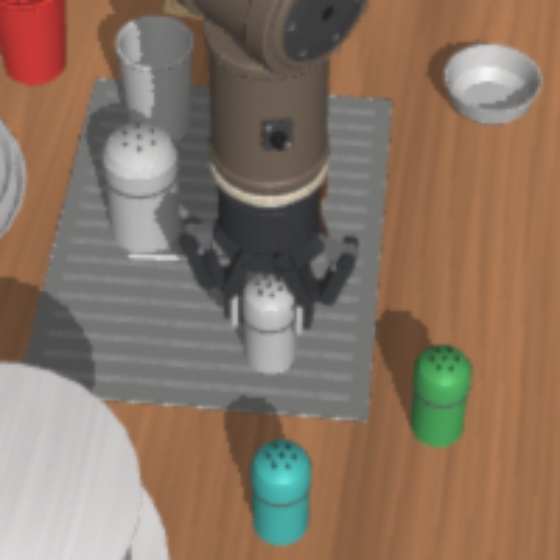

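Call:
play_rows([
  [[0,0,-0.02],[0,0,0],0.8],
  [[0,0,-0.06],[0,0,0],0.8],
  [[0,0,-0.12],[0,0,0],0.8],
  [[-0.02,0,-0.17],[0,0,0],0.8],
  [[-0.07,0,-0.2],[0,0,0],0.8],
  [[-0.13,0.001,-0.2],[0,0,0],0.8],
  [[-0.19,0.002,-0.2],[0,0,0],0.8],
  [[-0.25,0.003,-0.2],[0,0,0],0.8],
  [[-0.31,0.003,-0.2],[0,0,0],0.8],
  [[-0.37,0.004,-0.2],[0,0,0],0.8],
  [[-0.43,0.004,-0.2],[0,0,0],0.8],
  [[-0.49,0.005,-0.2],[0,0,0],0.8],
  [[-0.55,0.006,-0.2],[0,0,0],0.8],
  [[-0.61,0.006,-0.2],[0,0,0],0.8],
  [[-0.67,0.007,-0.2],[0,0,0],0.8],
  [[-0.73,0.007,-0.2],[0,0,0],0.8],
  [[-0.78,0.008,-0.2],[0,0,0],0.8],
  [[-0.802,0.008,-0.2],[0,0,0],0.8],
  [[-0.802,0.008,-0.2],[0,0,0],0.8],
  [[-0.802,0.008,-0.2],[0,0,0],0.8],
])

```text
time_s: 22.52
tool_pos: [464.4, -304.9, 203.5]
ee_rot: [-0.0, 0.706, 0.708, 0.0]
contact_force: [0.6, 0.3, -1.6]
opening: 42.5
```

Run:
```python
from bench import state,get_image
import cv2
d=get_image("wrist"); cv2.imwrite("pics/w5.png",d["image"][:,:,::-1])
s=state(); print(s['time_s'],s['tool_pos'],s['opening'],d['origin'],d['orientation'])
```

```text
22.575 [ 464.41198563 -304.83413191  203.48332028] 42.57549553007983 [ 463.89169571 -232.86858712  346.10826838] [ 9.89634344e-01 -1.43606753e-01 -4.05319899e-04  8.94613054e-04]
```

View pics/w5.png

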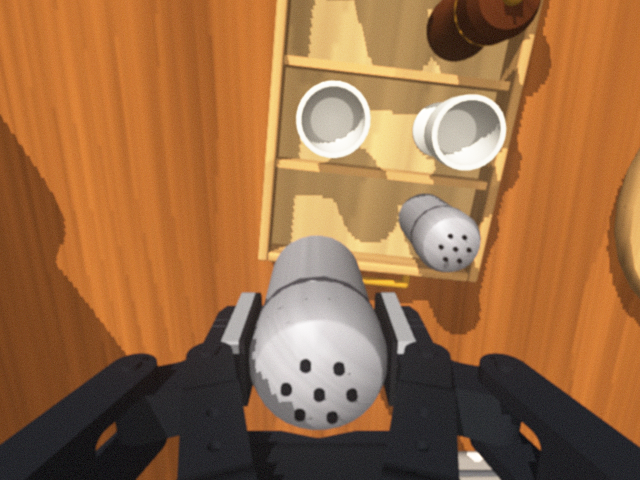

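Run:
```python
from h import *
w=(409.5906,317.8536,237.0378,[463.892,-232.869,346.108],[9.89634344e-01,-1.43606753e-01,-4.053e-04,8.946e-04])
for u,v,z in [(278,164,28),(484,184,28),(262,260,34),(475,279,34),(333,120,76),(284,63,28),(457,246,89)]: print(u,v,pl(w,u,v,z))
```

```text
278 164 [ 433.5 -268.6   28. ]
484 184 [ 593.8 -283.8   28. ]
262 260 [ 419.1 -344.8   34. ]
475 279 [ 593.1 -361.1   34. ]
333 120 [ 473.6 -235.5   76. ]
284 63 [ 439.6 -196.6   28. ]
457 246 [ 555.9 -315.1   89. ]
```

Call:
play_rows([
  [[0,0,0.02],[0,0,0],0.8],
  [[0,0,0.06],[0,0,0],0.8],
  [[0,0,0.1],[0,0,0],0.8],
  [[0,0,0.14],[0,0,0],0.8],
  [[0,0,0.165],[0,0,0],0.8],
  [[0,0,0.18],[0,0,0],0.8],
  [[0,0,0.188],[0,0,0],0.8],
  [[0,0,0.192],[0,0,0],0.8],
  [[0,0,0.195],[0,0,0],0.8],
  [[0,0,0.195],[0,0,0],0.8],
])

```text
time_s: 23.82
tool_pos: [464.2, -306.9, 47.6]
ee_rot: [0.0, 0.707, 0.707, 0.0]
contact_force: [-0.1, -0.4, -0.9]
opening: 42.1
```

Call:
play_rows([
  [[0,0,0.001],[0,0,0],0.8],
  [[0,0,0.001],[0,0,0],0.8],
])

```text
time_s: 24.08
tool_pos: [464.3, -307.1, 47.0]
ee_rot: [0.0, 0.707, 0.707, 0.0]
contact_force: [-0.8, 0.4, 3.9]
opening: 42.2
```

Call:
play_rows([
  [[0,0,0.0005],[0,0,0],0.8],
  [[0,0,0.0005],[0,0,0],0.8],
  [[0,0,0.0005],[0,0,0],0.3],
  [[0,0,0.0005],[0,0,0],-0.2],
  [[0,0,0.0005],[0,0,0],-0.5],
  [[0,0,0],[0,0,0],-0.5],
  [[0,0,0],[0,0,0],-0.5],
  [[0,0,-0.01],[0,0,0],-0.5],
  [[0,0,-0.04],[0,0,0],-0.5],
  [[0,0,-0.09],[0,0,0],-0.5],
  [[0,0,-0.15],[0,0,0],-0.5],
  [[0,0,-0.2],[0,0,0],-0.5],
  [[0,0,-0.2],[0,0,0],-0.5],
  [[0,0,-0.2],[0,0,0],-0.5],
])

```text
time_s: 25.82
tool_pos: [463.7, -306.6, 206.4]
ee_rot: [-0.0, 0.707, 0.707, -0.0]
contact_force: [0.4, 0.4, 0.0]
opening: 63.9
```

Run:
```python
from bench import state,get_image
import cv2
d=get_image("wrist"); cv2.imwrite("pics/w6.png",d["image"][:,:,::-1])
s=state(); print(s['time_s'],s['tool_pos'])
```

```text
25.875 [ 463.32600455 -306.46857113  205.72492537]
```

View pics/w6.png

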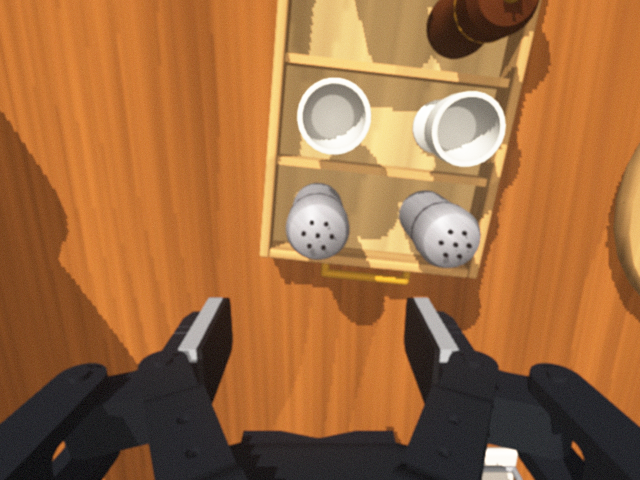

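Call:
play_rows([
  [[0.03,0,-0.01],[0,0,0],-1],
  [[0.09,-0.002,-0.02],[0,0,0],-1],
  [[0.16,-0.004,-0.02],[0,0,0],-1],
  [[0.23,-0.006,-0.02],[0,0,0],-1],
  [[0.3,-0.008,-0.02],[0,0,0],-1],
  [[0.37,-0.01,-0.02],[0,0,0],-1],
  [[0.44,-0.012,-0.02],[0,0,0],-1],
  [[0.51,-0.014,-0.02],[0,0,0],-1],
  [[0.58,-0.015,-0.02],[0,0,0],-1],
  [[0.63,-0.016,-0.01],[0,0,0],-1],
  [[0.648,-0.016,0],[0,0,0],-1],
  [[0.648,-0.016,0.03],[0,0,0],-1],
  [[0.648,-0.016,0.07],[0,0,0],-1],
  [[0.648,-0.016,0.11],[0,0,0],-1],
  [[0.648,-0.016,0.15],[0,0,0],-1],
  [[0.648,-0.016,0.175],[0,0,0],-1],
  [[0.648,-0.016,0.19],[0,0,0],-1],
  [[0.648,-0.016,0.195],[0,0,0],-1],
  [[0.648,-0.016,0.195],[0,0,0],-1],
])

```text
time_s: 28.25
tool_pos: [451.4, 211.4, 50.7]
ee_rot: [0.0, 0.707, 0.707, 0.0]
contact_force: [-0.0, -0.6, 0.4]
opening: 85.5
```

Call:
play_rows([
  [[0,0,0],[0,0,0],0],
  [[0,0,0],[0,0,0],0.5],
  [[0,0,0],[0,0,0],0.8],
  [[0,0,0],[0,0,0],0.8],
  [[0,0,0],[0,0,0],0.8],
  [[0,0,0],[0,0,0],0.8],
])

```text
time_s: 29.0
tool_pos: [451.5, 211.8, 51.2]
ee_rot: [0.0, 0.707, 0.707, 0.0]
contact_force: [-1.4, -0.6, 7.5]
opening: 40.7
```

Run:
```python
from bench import state,get_image
import cv2
d=get_image("side"); cv2.imwrite("pics/s4.png",cv2.resize(d["image"][200:400,200:400,::-1],None,fx=2.8,fy=2.8))
s=state(); print(s['time_s'],s['tool_pos'],s['contact_force'],s['opening'])
```

```text
29.05 [451.50380257 211.79326903  51.22273052] [-1.1517967  -1.00162216  7.00029587] 40.96970991679068
```

View pics/s4.png

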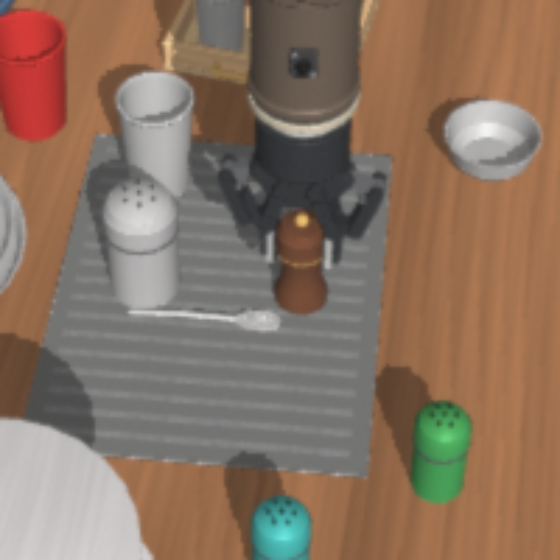

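Call:
play_rows([
  [[0,0,-0.02],[0,0,0],0.8],
  [[0,0,-0.06],[0,0,0],0.8],
  [[0,0,-0.12],[0,0,0],0.8],
  [[-0.02,0.001,-0.17],[0,0,0],0.8],
  [[-0.07,0.005,-0.19],[0,0,0],0.8],
  [[-0.13,0.01,-0.19],[0,0,0],0.8],
  [[-0.19,0.015,-0.19],[0,0,0],0.8],
  [[-0.25,0.02,-0.19],[0,0,0],0.8],
  [[-0.31,0.024,-0.19],[0,0,0],0.8],
  [[-0.37,0.028,-0.19],[0,0,0],0.8],
  [[-0.42,0.032,-0.19],[0,0,0],0.8],
  [[-0.455,0.035,-0.19],[0,0,0],0.8],
  [[-0.465,0.035,-0.19],[0,0,0],0.8],
  [[-0.465,0.035,-0.19],[0,0,0],0.8],
  [[-0.465,0.035,-0.19],[0,0,0],0.8],
])

```text
time_s: 30.92
tool_pos: [479.3, -158.8, 202.8]
ee_rot: [-0.0, 0.706, 0.708, 0.0]
contact_force: [-0.4, 0.2, -0.8]
opening: 40.3
```

Run:
```python
from bench import state,get_image
import cv2
d=get_image("wrist"); cv2.imwrite("pics/w7.png",d["image"][:,:,::-1])
s=state(); print(s['time_s'],s['tool_pos'],s['opening'],d['origin'],d['orientation'])
```

```text
30.975 [ 479.26572039 -158.87861796  202.67960748] 40.6818765859275 [478.810727   -86.75075554 345.33297797] [ 9.89599736e-01 -1.43845060e-01 -4.02705990e-04  8.93967735e-04]
```

View pics/w7.png

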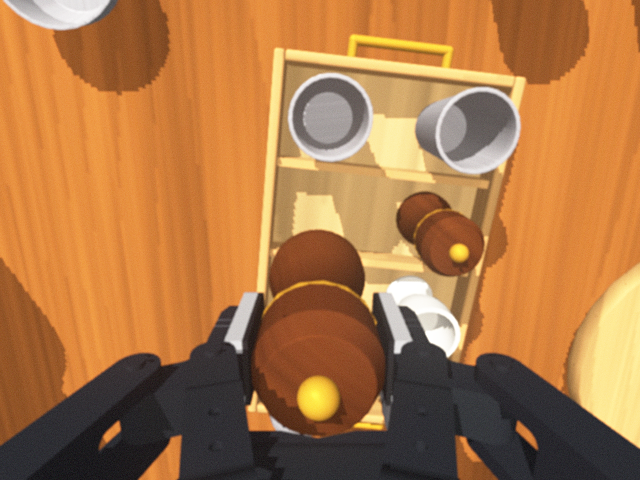

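Call:
play_rows([
  [[0,0,0.02],[0,0,0],0.8],
  [[0,0,0.06],[0,0,0],0.8],
  [[0,0,0.1],[0,0,0],0.8],
  [[0,0,0.135],[0,0,0],0.8],
  [[0,0,0.16],[0,0,0],0.8],
  [[0,0,0.172],[0,0,0],0.8],
  [[0,0,0.178],[0,0,0],0.8],
  [[0,0,0.182],[0,0,0],0.8],
  [[0,0,0.1845],[0,0,0],0.8],
  [[0,0,0.1845],[0,0,0],0.8],
])

```text
time_s: 32.22
tool_pos: [479.3, -160.4, 55.2]
ee_rot: [0.0, 0.707, 0.707, 0.0]
contact_force: [0.1, -0.3, -0.8]
opening: 40.4
```

Call:
play_rows([
  [[0,0,0.001],[0,0,0],0.8],
  [[0,0,0.001],[0,0,0],0.8],
])

```text
time_s: 32.48
tool_pos: [479.4, -160.5, 54.3]
ee_rot: [0.0, 0.707, 0.707, 0.0]
contact_force: [-0.1, -0.3, 0.6]
opening: 40.7
```

Call:
play_rows([
  [[0,0,0.0008],[0,0,0],0.8],
  [[0,0,0.0008],[0,0,0],0.8],
])

```text
time_s: 32.72
tool_pos: [479.4, -160.6, 54.2]
ee_rot: [0.0, 0.707, 0.707, 0.0]
contact_force: [-3.3, 0.7, 10.2]
opening: 41.0
```

Call:
play_rows([
  [[0,0,0],[0,0,0],0.3],
  [[0,0,0],[0,0,0],-0.2],
  [[0,0,0],[0,0,0],-0.5],
  [[0,0,0],[0,0,0],-0.5],
  [[0,0,0],[0,0,0],-0.5],
  [[0,0,-0.01],[0,0,0],-0.5],
  [[0,0,-0.04],[0,0,0],-0.5],
  [[0,0,-0.09],[0,0,0],-0.5],
  [[0,0,-0.15],[0,0,0],-0.5],
  [[0,0,-0.21],[0,0,0],-0.5],
  [[0.02,0,-0.27],[0,0,0],-0.5],
  [[0.06,0,-0.33],[0,0,0],-0.5],
  [[0.1,0,-0.37],[0,0,0],-0.5],
  [[0.1,0,-0.37],[0,0,0],-0.5],
  [[0.1,0,-0.37],[0,0,0],-0.5],
])

```text
time_s: 34.6
tool_pos: [478.7, -80.9, 349.3]
ee_rot: [0.0, 0.707, 0.707, -0.0]
contact_force: [-0.3, 0.6, -0.5]
opening: 64.1
```

Run:
```python
from bench import state,get_image
import cv2
d=get_image("wrist"); cv2.imwrite("pics/w8.png",d["image"][:,:,::-1]);print(d['origin'],d['orientation'])
d=get_image("side"); cv2.imwrite("pics/s8.png",d["image"][:,:,::-1])
s=state(); print(s['time_s'],s['tool_pos'])
```

```text
[478.51863963  -8.6996751  491.77349236] [ 9.89519986e-01 -1.44395905e-01  8.29060476e-06 -1.38984446e-04]
34.7 [478.52551032 -81.42974344 348.50466302]
```

View pics/w8.png

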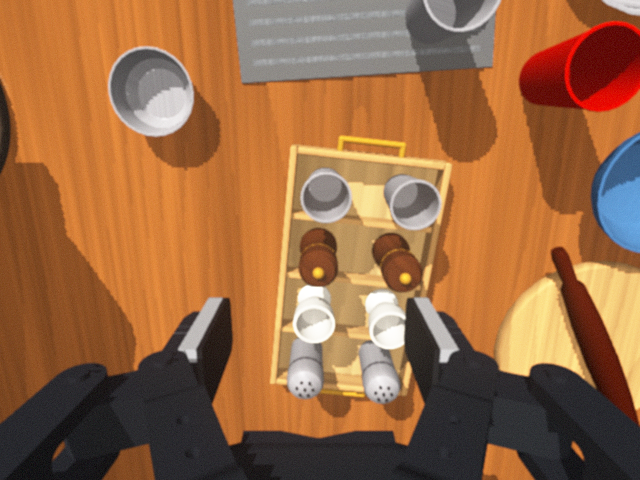

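View pics/s8.png

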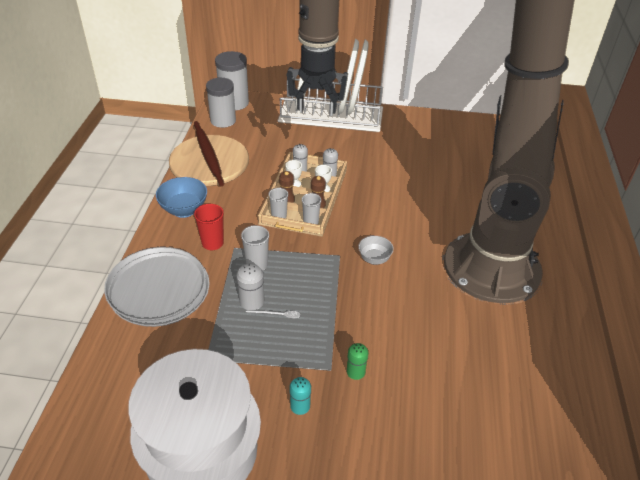

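All eight pieces are in pairs and upright: tumblers at (326,195) and (412,201), mills at (318,258) and (397,263), egg cups at (313,315) and (386,320), shakers at (305,370) and (379,373) in the wrist view. In the side view the measure (255,248) and dredger (250,287) are where they were. The arm is clear of everything.

```bash
python3 -c "
from bench import finish_job
print(finish_job())"
```

```text
the job is handed in; nothing more can be done
None
```

I moved the egg cup, tumbler, steel shaker and mill, in that order, from the drying mat into the near half of the bay where each one's twin stands. Each was lowered until the wrist felt light contact with the caddy floor, at most 17.5 N, and only then released.

- **Final check:** the last wrist and side pictures show all eight pieces upright, in matching pairs. The twins, the measure, the dredger and the look-alikes stand where they were. The arm was clear and idle at 34.7 s, against the 106 s limit.
- **Disagreement:** at the start, the side and scene cameras differed by 4 to 12 mm on the twins' and caddy's positions. I took positions mainly from the overhead wrist camera, and its later views agreed to within about 3 mm.

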